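# Clear the waste box lid, then hold it just short of its balance point

## Robot

A 6-joint arm with a two-finger parallel gripper is mounted at the origin on the work surface. World frame = base frame: x ahead of the robot, y to its left, z up, the work surface at z = 0. Lengths are in mm, angles in rad, forces in N, time in s.
With the tool pointing down it reaches from about 275 to 750 mm from the base axis. Payload 10.2 kg.
Tool frame: the origin (TCP) lies at the very end of the fingers, on their centre line; the grasp point (between the pads) lies 19 mm behind it; x points along the fingers, y is the direction in which the jaws open and shut, and the axes are right-handed (so a half turn about x gives the same grasp; the last joint's range is limited). The gripper opens to 85 mm and grips with 20 to 120 N. Pads are 22 mm wide; open, the fingers measure 114 mm over their backs; the gripper's body (76 mm by 85 mm) begins 54 mm behind the grasp point. The pads swing forward as they close: fully open they stand 13 mm farther back than shut.
Start: joints at [0.965, 0.313, 1.498, -0, 1.331, -0.223], TCP at [196.111, 487.003, 231.294] pointing down, gripper open.
Joint ranges: [-2.94, 2.94], [-0.97, 2.17], [0.19, 2.56], [-1.23, 4.37], [0.02, 3.11], [-2.88, 2.88]. Speed limits (rad/s): [2.39, 2.39, 3.01, 3.14, 3.14, 3.14].

## Interface

Orientations are given as a unit quaternion [w, x, y, z].
In Python, from rig import ctrl, viewer, order gives the robot as it stands. The module is installed in compiled form; this text tells all that it offers.
- The arm moves only by the tool carry_out, never from a script. Its argument "deltas" is a list of rows, each a list of 7 numbers: the gripper command: -1 is fully open, 1 is shut, values between are in proportion, then the shift along the tool's x, y, z in mm, then the turn, a rotation vector about the tool's x, y, z in degrees. A call has exactly 5 rows; each row is the pose to reach, as a shift and turn from the pose commanded when the call began, along the tool's axes at that moment; what a row does not reach only later rows make up. A row lasts 1/8 s, in which the tool goes at most 62.5 mm and 10.7 degrees, less where a joint would pass 70% of its speed; a pose out of reach is approached as far as the arm can. A call with a gripper value outside its range is refused whole. The fingers move at their own pace and stop on an object; "newtons" is the grip in N (left out, the last holds). Time passes only in rows, so rows that repeat a pose let the fingers close, or fill a call up. It gives the time, the measured TCP pose, the force and the opening at its end, in the units of the state.
- ctrl.sense(): the state, without advancing time (a new reading comes with each control period).
- viewer.capture(name): name is "scene" or "top"; returns the picture (384x512x3 uint8, red, green, blue); there is no depth.
- viewer.calibration(name): a dict with "fx", "fy", "cx", "cy" (pixels), "xyz" and "attitude" of the camera in the world. Camera axes: x right, y down, z forward; pixel columns grow to the right and rows downward; lengths in mm; the calibration is good to about 2 mm. A picture is of the moment at which its call begins. calibration takes no time and is no camera call.
- order.finish_job(): hands the job in, once; it reports no verdict.
The state is a dict: "time_s": time; "joints": joint angles; "dq": joint speeds; "tau": joint torques, N m; "eef_pos": TCP position; "ee_rot": TCP orientation; "force": force on the tool from outside, world axes, zero at the start; "wrist_torque": the same for the moment, N m; "grip_width": opening from 0.0 (shut) to 1.0 (fully open).
Only numpy, scipy, OpenCV 4.12 (cv2) and the standard library are available. Lean on these libraries where they do the work, as an engineer would, in place of code of your own. Each camera call takes 0.05 s, during which the arm holds its last target. There are 200 camera calls.

## Task

Take the small paint kettle off the lid of the red waste box and hang it by its handle on both prongs of the hook stand, hanging freely and let go. Then, with the lid held by its bar, swing the sprung lid up clearly past its balance point (54 degrees open) to feel the spring take over, bring it back, and finish while still holding it with the fingers, motionless, about 6 degrees below the balance point, so that it would fall shut by itself. Keep the kettle upright and do not disturb the other things on the bench.

Things in the scene. Friction and masses are not known exactly. Their poses are not given: they have to be found in the camera images.
- waste_box: red steel waste box for paint rags, fixed to the bench: 180 mm deep (its x), 240 mm wide (its y), 100 mm high, walls 6 mm. Origin: centre of its underside on the bench; +z up; its front (lid bar side, yellow plate) faces its own -x, the hinge is along its +x rim. It may stand left or right on the bench, turned a little
- lid (a joint): opening angle of the red lid (dark mat on top) in rad, 0 shut, grows as the front edge rises, stop at 1.35. The lid weighs 0.9 kg and a spring helps it: the balance point is at 0.95 rad (54 degrees). Below it the lid falls shut, above it the lid runs open to the stop by itself; near it the hinge moves freely with hardly any force (about 1 N at the bar when shut and empty)
- lid_hinge (a point): point on the lid's hinge axis, mid-width, 106 mm above the bench, 90 mm behind (+x of) the box's origin; the axis runs along the box's y. The lid is a flat plate 12 mm thick, 180 mm from hinge to front edge, its mid-plane passing through the axis; its top is 112 mm above the bench when shut
- lid_bar (a point): middle of the lid's steel grip bar: round, 12 mm thick, 140 mm long along the box's y, 60 mm beyond the lid's front edge in the lid's plane; 240 mm from the hinge axis. 106 mm above the bench when shut (nothing under it), 301 mm at the balance point, 286 mm at 6 degrees below it. 54 mm gap between bar and lid: it can be pinched from above at all angles, turning between the pads
- hook_stand: fixed hook stand, left or right on the bench: foot 12 mm thick, blue post at x = +85 mm, two steel prongs 10 mm thick at y = -34 and +34 mm, axis 200 mm above the bench, running from the post's crossbar towards its own -x: level from x = +85 to -30 mm, then turned up, tips ending 221 mm high at x = -47 mm. Nothing stands above or between the prongs. Origin: on the bench under the prongs
- hook_seat (a point): point midway between the two prongs at the height of their upper side (205 mm above the bench), straight above the stand's origin; axes as the stand. A hung handle lies across both prongs, its centre line 5 mm above this height, anywhere between the upturned tips and the crossbar
- kettle: small steel paint kettle with a blue band, 96 mm across the rim, 80 mm at the foot, 75 mm high, 0.2 to 0.4 kg, standing upright on the waste box's shut lid at the start. Origin: centre of its underside, +z up
- kettle_bar (a point): middle of the kettle's stiff fixed arched handle, 135 mm above its underside: a straight round bar 10 mm thick along the kettle's y, reaching to uprights (10 mm thick) at y = -56 and +56 mm; open space of 55 mm between bar and rim. Pinch it from above in the middle, fingers closing along the kettle's x, between the two prongs
- tape_roll: bystander: masking tape roll, 96 mm across, 25 mm high; origin under its centre
- hardener: bystander: small green tin, 48 mm across, 90 mm high; origin under its centre
- spray_can: bystander: spray can, blue with red cap, 64 mm across, 190 mm high; origin under its centre
- thinner: bystander: green bottle, 72 mm across, 170 mm high; origin under its centre
- paint_tin: bystander: yellow paint tin, 104 mm across, 110 mm high; origin under its centre
- mixing_cup: bystander: white cup, 84 mm across, 90 mm high; origin under its centre
- spatula: bystander: spatula lying flat; origin under its middle
Mind the look-alikes: they are no part of the job. Leave any turquoise look-alike of the kettle alone. What is shaped like the hook_stand but green is not meant.

How it is judged (in metres and radians):
On the way, in this order (a step that is already met when the one before it is completed fails the run):
1. the kettle hangs by its handle across both prongs, released (x of kettle_bar in the frame of hook_seat between -0.033 and 0.08 m and y of kettle_bar in the frame of hook_seat between -0.03 and 0.03 m and z of kettle_bar in the frame of hook_seat between -0.002 and 0.012 m and contact force between kettle and hook_stand above 1 N and contact force between kettle and the arm below 0.1 N and contact force between kettle and the fingers below 0.1 N and angle between kettle's own z axis and vertical below 0.3 rad and value of joint lid below 0.2 rad), for 0.2 s.
2. the lid, held by the fingers, is raised past its balance point (beyond 1.0 rad) (value of joint lid above 1 rad and contact force between the fingers and lid above 0.5 N), for 0.1 s.
At the end, for the whole second after the job is handed in: The kettle hangs across both prongs (handle centre within 30 mm of the middle, upright within 0.3 rad, touching neither robot nor lid, nearly still), and the fingers hold the lid (more than 0.5 N) motionless between 0.73 and 0.93 rad, which is 1 to 12 degrees below its balance point of 0.95 rad (x of kettle_bar in the frame of hook_seat between -0.033 and 0.08 m and y of kettle_bar in the frame of hook_seat between -0.03 and 0.03 m and z of kettle_bar in the frame of hook_seat between -0.002 and 0.012 m and contact force between kettle and hook_stand above 1 N and contact force between kettle and the arm below 0.1 N and contact force between kettle and the fingers below 0.1 N and angle between kettle's own z axis and vertical below 0.3 rad and linear speed of kettle below 0.08 m/s and value of joint lid between 0.73 and 0.93 rad and velocity of joint lid between -0.05 and 0.05 rad/s and contact force between the fingers and lid above 0.5 N and contact force between kettle and lid below 0.05 N); the arm keeps its last pose, push and grip.
It fails at once if the kettle is tipped over (beyond 0.7 rad) (angle between kettle's own z axis and vertical above 0.7 rad).
It fails at once if another thing on the bench is disturbed (moved more than 30 mm) (distance of any of tape_roll, hardener, spray_can, thinner, paint_tin, mixing_cup, spatula from where it was at the start of the episode above 0.03 m).
It also fails if it takes over 69 s, if anything falls off the work surface, if the arm or the gripper's body presses on something with over 40 N, if the wrist force passes 120 N, or if a joint passes its speed limit or range.

## Working session

There is one attempt and no reset: what is moved stays moved. The work goes in short steps, Python scripts to look and compute and a tool call to move; the robot and the scene stay as the last step left them, time stands still between calls to the robot, and variables do not carry over. Pictures are saved under pics/ and viewed, about 8 in all and at most 12, crops included, and the job is handed in when it is done.

Besides the shell and the picture viewer there is one more tool, called by a JSON object that holds its "api" and its "payload". carry_out: Moves the arm, as the interface text tells. Its arguments: {"type":"object","properties":{"deltas":{"type":"array"},"newtons":{"type":"number"}},"required":["deltas"]}

```bash
mkdir -p pics; python3 - <<'E'
from rig import ctrl, viewer, order
import cv2
for n in("scene","top"):
    im=viewer.capture(n); cv2.imwrite(f"pics/{n}0.png",im[:,:,::-1]); print(n,viewer.calibration(n))
print(ctrl.sense())
E
```

```text
scene {'fx': 346.56529386021236, 'fy': 346.56529386021236, 'cx': 255.0608749858357, 'cy': 194.3626770609547, 'xyz': array([ 894.61896712, -639.6423293 , 1197.42539331]), 'attitude': array([-0.29403912,  0.9165396 ,  0.26084178, -0.07387647])}
top {'fx': 386.74651921446855, 'fy': 386.74651921446855, 'cx': 260.136446977582, 'cy': 184.72160104870102, 'xyz': array([ 4.05765458e+02, -4.45203923e-01,  1.32597819e+03]), 'attitude': array([ 0.02905842, -0.70228784,  0.7101215 , -0.04092498])}
{'time_s': 0.1, 'joints': array([ 9.64587456e-01,  3.13441796e-01,  1.49834469e+00, -2.30682928e-05,
        1.33098351e+00, -2.23389981e-01]), 'dq': array([ 1.16053952e-03, -1.91712234e-04, -2.54790605e-03, -7.10173697e-05,
       -2.23976315e-03,  1.43047053e-03]), 'tau': array([ 2.08446516e-03, -4.12896430e+01, -2.60140693e+01, -1.99125752e-04,
        3.00381871e-03,  5.26411793e-05]), 'eef_pos': array([195.99046872, 486.80838434, 230.77404341]), 'ee_rot': array([ 0.69403269,  0.13413589,  0.6943537 , -0.13490418]), 'force': array([-0.35668072,  1.50022979,  1.20753417]), 'wrist_torque': array([-0.01367137,  0.00843172, -0.00696956]), 'grip_width': 0.9980372905091086}
```

View pics/scene0.png

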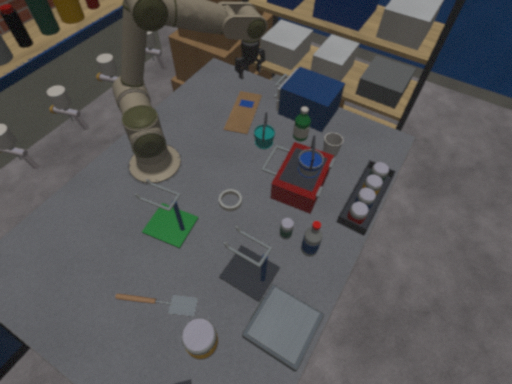

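View pics/top0.png

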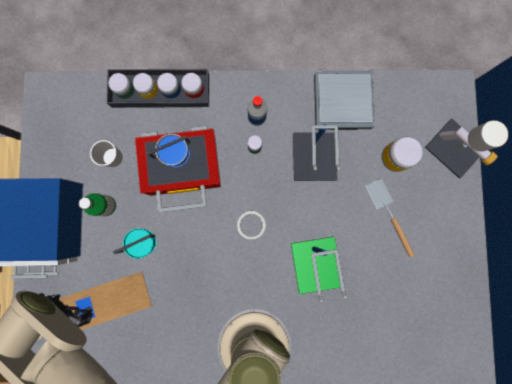

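The scene view shows the grey stand at about (250,265) and the kettle on the red box at (311,160). The top view shows the blue kettle on the red box at (172,150), the box front with yellow plate and bar at (181,197), and the grey stand at (315,155).

Look-alikes in the top view:
- **Kettle:** blue (172,150) stands on the red lid, so I choose it. Turquoise (139,243) is a decoy.
- **Stand:** grey with blue post (315,155) is the one to use. Green (317,265) is a decoy.

Next is a close crop.

```bash
cat > h.py <<'E'
import numpy as np, cv2
from scipy.spatial.transform import Rotation as R
from rig import ctrl, viewer, order
def rot(q): return R.from_quat(np.roll(q,-1))
C={n:viewer.calibration(n) for n in("scene","top")}
def ray(n,px):
    c=C[n]; px=np.atleast_2d(px).astype(float)
    d=np.c_[(px[:,0]-c["cx"])/c["fx"],(px[:,1]-c["cy"])/c["fy"],np.ones(len(px))]
    return c["xyz"],rot(c["attitude"]).apply(d)
def on(n,px,z):
    o,d=ray(n,px); return o+d*((z-o[2])/d[:,2])[:,None]
def proj(n,P):
    c=C[n]; p=rot(c["attitude"]).inv().apply(np.atleast_2d(P)-c["xyz"]); return np.c_[c["fx"]*p[:,0]/p[:,2]+c["cx"],c["fy"]*p[:,1]/p[:,2]+c["cy"]]
def crop(n,x,y,w,h,s=4,im=None):
    im=viewer.capture(n) if im is None else im
    return cv2.resize(im[y:y+h,x:x+w,::-1],None,fx=s,fy=s,interpolation=cv2.INTER_CUBIC)
E
python3 - <<'E'
from h import *
im=cv2.imread("pics/top0.png")[:,:,::-1]; sc=cv2.imread("pics/scene0.png")[:,:,::-1]
a=crop("top",125,115,100,100,4,im); b=crop("top",285,115,100,100,4,im)
cv2.imwrite("pics/c1.png",np.hstack([a,b]))
a=crop("scene",255,130,90,90,4,sc); b=crop("scene",210,220,90,90,4,sc)
cv2.imwrite("pics/c2.png",np.hstack([a,b]))
E
```

```text
(no output)
```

View pics/c1.png

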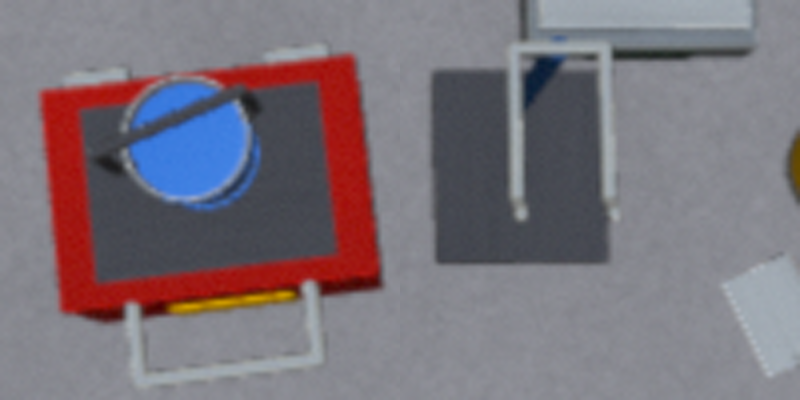

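View pics/c2.png

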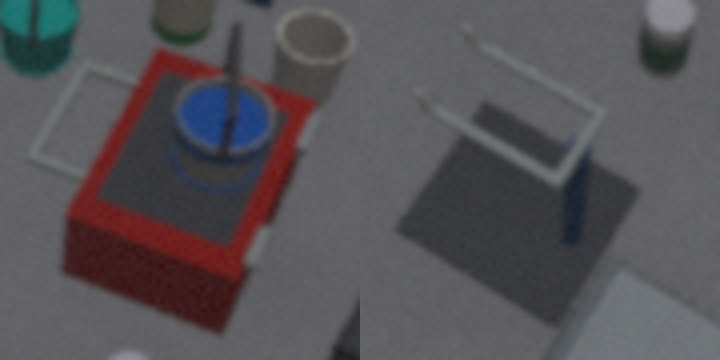

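Crop 1 confirms the choice. The blue kettle's handle runs from (105,157) to (245,95), the lid bar from (140,380) to (318,361), and the prongs stand at crop columns 516 and 607. Crop 2 shows the same items from the side, with the paint tray just behind the stand's post.

```bash
python3 - <<'E'
from h import *
T=lambda pts,ox,oy:(np.array(pts)+.5)/4-.5+[ox,oy]
np.set_printoptions(precision=1,suppress=True)
k=on("top",T([(105,157),(245,95)],125,115),247); print("handle",k,k.mean(0)); d=k[1]-k[0]; print("ang y-axis",np.degrees(np.arctan2(d[1],d[0])),np.hypot(*d[:2]))
print("rim",on("top",T([(188,140)],125,115),187))
L=on("top",T([(42,91),(354,57),(64,309),(381,277)],125,115),112);print("lid",L,L.mean(0))
b=on("top",T([(140,380),(318,361)],125,115),106);print("bar",b,b.mean(0)); d=b[0]-b[1];print("box yaw",np.degrees(np.arctan2(-d[0],d[1])))
d=L[0]-L[1];print(np.degrees(np.arctan2(-d[0],d[1])));d=L[2]-L[3];print(np.degrees(np.arctan2(-d[0],d[1])))
p=on("top",T([(516,48),(518,205),(605,48),(608,205)],185,115),200);print("prongs",p)
print("foot",on("top",T([(432,70),(607,70),(436,263),(608,264)],185,115),12))
# scene checks
S=lambda pts,ox,oy:(np.array(pts)+.5)/4-.5+[ox,oy]
p=on("scene",S([(468,37),(428,103),(600,112),(560,180)],120,220),200);print("scene prongs (tipL,tipR bases)",p)
print("scene handle",on("scene",S([(236,30),(228,122)],255,130),247), "rim",on("scene",S([(225,116)],255,130),187))
print("tin top hardener top",on("top",[(255,143)],90),"spray",on("top",[(257,102)],190),"yellow",on("top",[(406,152)],110),"cup",on("top",[(104,152)],90),"tape",on("top",[(251,225)],25), "thinner",on("top",[(84,203)],170))
E
```

```text
handle [[603.2 287.2 247. ]
 [646.8 189.3 247. ]] [625.  238.2 247. ]
ang y-axis -66.01359419650194 107.10430121465815
rim [[626.5 241.9 187. ]]
lid [[681.5 373.8 112. ]
 [707.1 126.5 112. ]
 [507.6 353.2 112. ]
 [530.2 105.2 112. ]] [606.6 239.7 112. ]
bar [[451.6 294.6 106. ]
 [464.9 155.4 106. ]] [458.3 225.  106. ]
box yaw 5.475553661959611
5.905461301876982
5.220609985451541
prongs [[ 689.7 -181.4  200. ]
 [ 571.7 -179.8  200. ]
 [ 689.2 -247.8  200. ]
 [ 571.1 -246.4  200. ]]
foot [[ 718.2 -138.1   12. ]
 [ 717.  -290.3   12. ]
 [ 550.  -138.1   12. ]
 [ 547.6 -285.8   12. ]]
scene prongs (tipL,tipR bases) [[ 562.9 -179.   200. ]
 [ 568.8 -246.3  200. ]
 [ 689.3 -180.5  200. ]
 [ 692.1 -247.1  200. ]]
scene handle [[608.  290.9 247. ]
 [652.6 182.2 247. ]] rim [[631.5 239.4 187. ]]
tin top hardener top [[664.7  -6.9  90. ]] spray [[769.3 -13.7 190. ]] yellow [[ 627.1 -490.6  110. ]] cup [[639.4 479.3  90. ]] tape [[399.8   9.1  25. ]] thinner [[471.4 502.9 170. ]]
```

```bash
cat >> h.py <<'E'
def rel(x,y,z,yaw,start=None):
    """tool-axis shift (mm) and turn (deg) from the measured pose to TCP x,y,z, tool down, jaw axis at yaw deg (mod 180)"""
    s=ctrl.sense(); p,r=(s["eef_pos"],rot(s["ee_rot"])) if start is None else start
    best=None
    for a in (yaw,yaw+180):
        c,t=np.cos(np.radians(a)),np.sin(np.radians(a))
        g=R.from_matrix(np.array([[0,0,-1],[c,t,0],[t,-c,0]]).T); v=(r.inv()*g).as_rotvec(degrees=True)
        if best is None or np.linalg.norm(v)<np.linalg.norm(best[1]): best=(g,v)
    print("shift",r.inv().apply(np.array([x,y,z])-p).round(1),"turn",best[1].round(1)); return np.array([x,y,z]),best[0]
def st():
    s=ctrl.sense(); y=rot(s["ee_rot"]).as_matrix()[:,1]
    print("t",round(s["time_s"],2),"tcp",s["eef_pos"].round(1),"yaw",np.degrees(np.arctan2(y[1],y[0])).round(1),"F",s["force"].round(1),"w",round(s["grip_width"],3),"j",s["joints"].round(2))
E
python3 - <<'E'
from h import *
st(); a=rel(627,239,310,24)
b=rel(627,239,228,24,a); c=rel(500,-214,330,0,a)
E
```

```text
t 0.1 tcp [196.  486.8 230.8] yaw 68.1 F [-0.4  1.5  1.2] w 0.998 j [ 0.96  0.31  1.5  -0.    1.33 -0.22]
shift [-79.3 -69.  492.4] turn [44.1  0.   0.1]
shift [82.  0.  0.] turn [0. 0. 0.]
shift [ -20.  -300.3  362.2] turn [24.  0.  0.]
```

{"api": "carry_out", "payload": {"deltas": [[-1,-30,-8,40,0,0,0],[-1,-60,-16,95,0,0,0],[-1,-80,-24,150,0,0,0],[-1,-80,-32,205,0,0,0],[-1,-80,-40,260,0,0,0]], "newtons": 60}}

```text
time_s: 0.72
eef_pos: [423.7, 351.6, 311.2]
ee_rot: [0.694, 0.135, 0.694, -0.135]
force: [-0.1, 0.5, 0.0]
grip_width: 1.001
```

{"api": "carry_out", "payload": {"deltas": [[-1,0,-6,55,8.8,0,0],[-1,0,-12,110,17.6,0,0],[-1,0,-18,165,26.4,0,0],[-1,0,-24,210,35.2,0,0],[-1,0,-29,232,44.1,0,0]]}}

```text
time_s: 1.35
eef_pos: [628.3, 237.5, 309.8]
ee_rot: [0.591, 0.387, 0.592, -0.388]
force: [-0.4, -0.1, 0.5]
grip_width: 1.002
```

{"api": "carry_out", "payload": {"deltas": [[-1,0,0,0,0,0,0],[-1,0,0,0,0,0,0],[-1,0,0,0,0,0,0],[-1,0,0,0,0,0,0],[-1,0,0,0,0,0,0]]}}

```text
time_s: 1.98
eef_pos: [626.5, 239.5, 311.5]
ee_rot: [0.593, 0.385, 0.593, -0.385]
force: [-0.7, -0.1, -0.5]
grip_width: 1.0
```

```bash
python3 - <<'E'
from h import *
st(); rel(627,239,228,24)
t=crop("top",125,115,100,100,4); s=crop("scene",255,90,100,100,4)
cv2.imwrite("pics/d1.png",np.hstack([t,s]))
E
```

```text
t 1.98 tcp [626.5 239.5 311.5] yaw 24.0 F [-0.7 -0.1 -0.5] w 1.0 j [ 0.19  0.64  0.8   0.    1.7  -0.23]
shift [83.5  0.2  0.7] turn [ 0.  0. -0.]
```

View pics/d1.png

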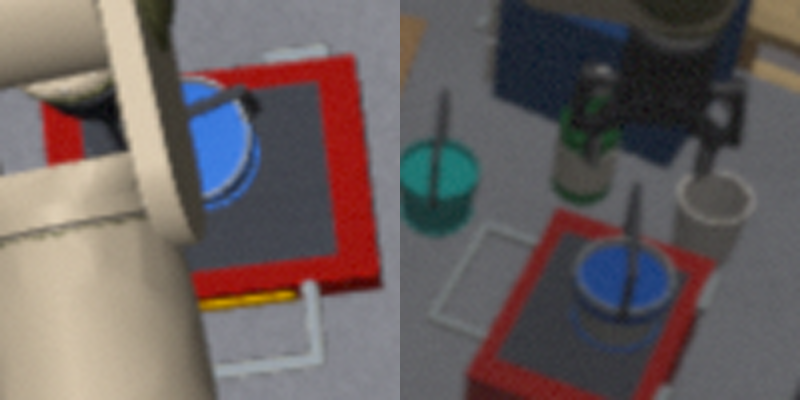

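The jaws are above the kettle handle (right crop, fingers at about (600,120) and (720,130), handle below at (632,240)) and the box has not moved. Descend and grip.

{"api": "carry_out", "payload": {"deltas": [[-1,20,0,0,0,0,0],[-1,42,0,0,0,0,0],[-1,64,0,0,0,0,0],[-1,83,0,0,0,0,0],[-1,83,0,0,0,0,0]]}}

```text
time_s: 2.7
eef_pos: [626.2, 239.1, 227.0]
ee_rot: [0.592, 0.385, 0.594, -0.386]
force: [-0.4, -1.8, 0.0]
grip_width: 0.997
```

{"api": "carry_out", "payload": {"deltas": [[0,0,0,0,0,0,0],[0.5,0,0,0,0,0,0],[1,0,0,0,0,0,0],[1,0,0,0,0,0,0],[1,0,0,0,0,0,0]]}}

```text
time_s: 3.32
eef_pos: [626.9, 239.3, 228.6]
ee_rot: [0.593, 0.386, 0.593, -0.385]
force: [0.5, 1.0, 1.9]
grip_width: 0.096
```

{"api": "carry_out", "payload": {"deltas": [[1,0,0,0,0,0,0],[1,-5,0,0,0,0,0],[1,-12,0,0,0,0,0],[1,-20,0,0,0,0,0],[1,-25,0,0,0,0,0]]}}

```text
time_s: 3.95
eef_pos: [626.8, 239.3, 254.0]
ee_rot: [0.593, 0.385, 0.593, -0.385]
force: [-0.8, 1.0, -2.6]
grip_width: 0.095
```

```bash
python3 - <<'E'
from h import *
st(); a=rel(627,239,330,24); rel(500,-214,330,0,a)
s=crop("scene",255,90,100,100,5)
cv2.imwrite("pics/d2.png",s)
E
```

```text
t 3.95 tcp [626.8 239.3 254. ] yaw 24.0 F [-0.8  1.  -2.6] w 0.095 j [ 0.19  0.64  0.94  0.    1.56 -0.23]
shift [-76.    0.1   0.3] turn [-0.  0. -0.]
shift [   0.  -300.3  362.2] turn [24.  0.  0.]
```

View pics/d2.png

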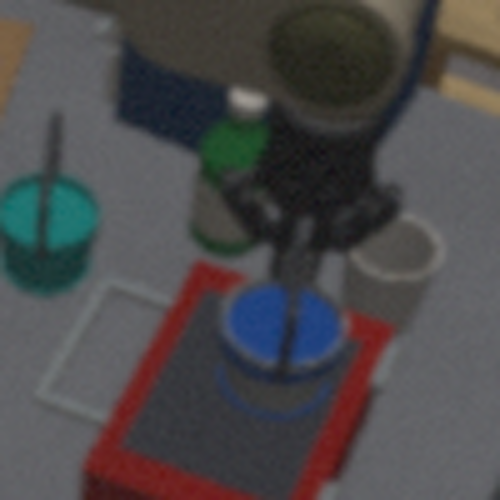

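The kettle is lifted, with the handle gripped at (292,260) and the foot clear of the lid. I'll raise it and carry it to the front of the stand.

{"api": "carry_out", "payload": {"deltas": [[1,-18,0,0,0,0,0],[1,-38,-4,5,0,0,0],[1,-58,-12,14,0,0,0],[1,-72,-24,28,0,0,0],[1,-76,-40,48,0,0,0]]}}

```text
time_s: 4.62
eef_pos: [609.4, 177.9, 330.5]
ee_rot: [0.593, 0.385, 0.593, -0.385]
force: [0.6, 0.2, -3.6]
grip_width: 0.091
```

{"api": "carry_out", "payload": {"deltas": [[1,0,-20,24,0,0,0],[1,0,-42,51,0,0,0],[1,0,-64,77,0,0,0],[1,0,-86,104,0,0,0],[1,0,-108,130,0,0,0]]}}

```text
time_s: 5.25
eef_pos: [562.8, 14.6, 329.5]
ee_rot: [0.593, 0.385, 0.593, -0.386]
force: [0.9, 0.3, -2.7]
grip_width: 0.09
```

{"api": "carry_out", "payload": {"deltas": [[1,0,-22,26,4,0,0],[1,0,-44,53,9,0,0],[1,0,-66,80,14,0,0],[1,0,-86,104,19,0,0],[1,0,-105,127,24,0,0]]}}

```text
time_s: 5.88
eef_pos: [518.2, -143.8, 329.6]
ee_rot: [-0.499, -0.501, -0.499, 0.501]
force: [0.8, -0.0, -2.4]
grip_width: 0.092
```

```bash
python3 - <<'E'
from h import *
st(); a=rel(490,-214,330,0); rel(490,-214,223,0,a)
E
```

```text
t 5.88 tcp [ 518.2 -143.8  329.6] yaw -0.2 F [ 0.8 -0.  -2.4] w 0.092 j [-0.49  0.29  1.27 -0.    1.58 -0.48]
shift [ -0.4 -27.9  70.3] turn [-0.2  0.  -0. ]
shift [107.   0.   0.] turn [0. 0. 0.]
```

{"api": "carry_out", "payload": {"deltas": [[1,0,-10,22,0,0,0],[1,0,-18,42,0,0,0],[1,0,-25,56,0,0,0],[1,0,-28,62,0,0,0],[1,0,-28,64,0,0,0]]}}

```text
time_s: 6.5
eef_pos: [491.3, -206.2, 329.4]
ee_rot: [0.5, 0.5, 0.5, -0.5]
force: [-0.0, 0.4, -2.6]
grip_width: 0.086
```

{"api": "carry_out", "payload": {"deltas": [[1,15,0,0,0,0,0],[1,40,0,0,0,0,0],[1,68,0,0,0,0,0],[1,92,0,0,0,0,0],[1,106,0,0,0,0,0]]}}

```text
time_s: 7.12
eef_pos: [491.1, -205.4, 221.3]
ee_rot: [0.499, 0.5, 0.501, -0.5]
force: [-0.4, 0.1, -2.2]
grip_width: 0.087
```

{"api": "carry_out", "payload": {"deltas": [[1,0,0,0,0,0,0],[1,0,0,0,0,0,0],[1,0,0,0,0,0,0],[1,0,0,0,0,0,0],[1,0,0,0,0,0,0]]}}

```text
time_s: 7.75
eef_pos: [491.4, -206.3, 223.5]
ee_rot: [0.5, 0.5, 0.5, -0.5]
force: [0.5, 0.5, -3.2]
grip_width: 0.095
```

```bash
python3 - <<'E'
from h import *
st(); rel(610,-214,223,0)
s=crop("scene",180,190,110,110,5); 
cv2.imwrite("pics/e1.png",s)
E
```

```text
t 7.75 tcp [ 491.4 -206.3  223.5] yaw -0.0 F [ 0.5  0.5 -3.2] w 0.095 j [-0.62  0.34  1.49 -0.    1.32 -0.62]
shift [  0.5 118.6   7.7] turn [-0.  0. -0.]
```

View pics/e1.png

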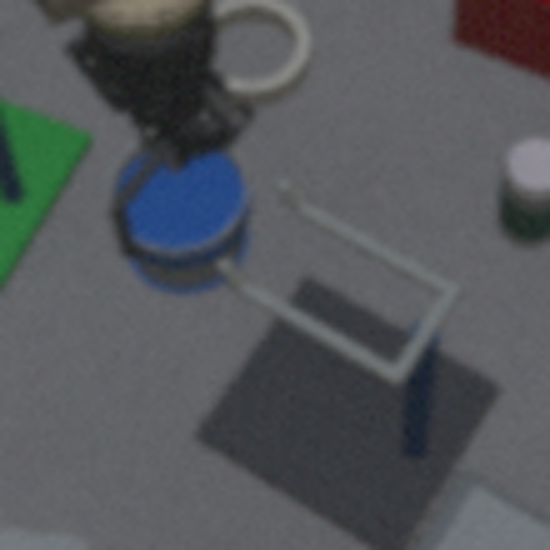

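The kettle sits upright in front of the prongs (rim centre about (183,205), tips at (287,190) and (226,265)). A quick check of the rim offset from the gripper with the same picture.

```bash
python3 - <<'E'
from h import *
c=lambda x,y:[(180+(x+.5)/5-.5,190+(y+.5)/5-.5)]
print("rim",on("scene",c(183,203),182).round(1),"tips",on("scene",c(284,188),218).round(1),on("scene",c(223,262),218).round(1))
print("handle far end",on("scene",c(119,214),242).round(1)); 
print(proj("scene",[(491,-206-56,242),(491,-206+56,242),(605-47,-180,218),(605-47,-248,218)]).round(1)) 
E
```

```text
rim [[ 501.9 -211.1  182. ]] tips [[ 564.8 -182.5  218. ]] [[ 561.6 -247.7  218. ]]
handle far end [[ 495.8 -264.   242. ]]
[[202.5 231.2]
 [222.9 205.9]
 [235.1 225.7]
 [223.2 241.5]]
```

{"api": "carry_out", "payload": {"deltas": [[1,0,0,2,0,0,0],[1,0,0,5,0,0,0],[1,0,6,7,0,0,0],[1,0,16,7,0,0,0],[1,0,28,7,0,0,0]]}}

```text
time_s: 8.43
eef_pos: [520.3, -213.2, 223.3]
ee_rot: [0.5, 0.5, 0.5, -0.5]
force: [0.3, -0.4, -2.7]
grip_width: 0.095
```

{"api": "carry_out", "payload": {"deltas": [[1,0,16,0,0,0,0],[1,0,34,0,0,0,0],[1,0,52,0,0,0,0],[1,0,68,0,0,0,0],[1,0,80,0,0,0,0]]}}

```text
time_s: 9.05
eef_pos: [600.6, -212.9, 222.8]
ee_rot: [0.5, 0.5, 0.5, -0.5]
force: [-0.4, -0.8, -2.6]
grip_width: 0.093
```

{"api": "carry_out", "payload": {"deltas": [[1,0,7,0,0,0,0],[1,0,11,0,0,0,0],[1,0,11,0,0,0,0],[1,0,11,0,0,0,0],[1,0,11,0,0,0,0]]}}

```text
time_s: 9.68
eef_pos: [610.3, -213.3, 223.5]
ee_rot: [0.5, 0.5, 0.5, -0.5]
force: [0.2, 0.6, -2.4]
grip_width: 0.094
```

```bash
python3 - <<'E'
from h import *
st(); rel(610,-214,191,0)
s=crop("scene",200,200,100,100,5); t=crop("top",285,105,60,100,5)
cv2.imwrite("pics/e2.png",np.hstack([s,t]))
E
```

```text
t 9.68 tcp [ 610.3 -213.3  223.5] yaw -0.0 F [ 0.2  0.6 -2.4] w 0.094 j [-0.52  0.59  1.1  -0.    1.45 -0.52]
shift [32.5 -0.3  0.7] turn [-0.  0. -0.]
```

View pics/e2.png

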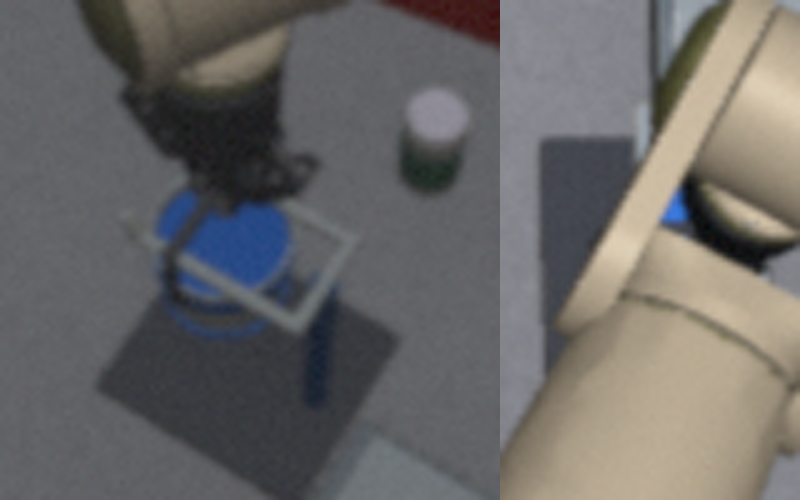

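The prong passes between the handle bar at (195,225) and the rim, and the kettle body hangs below it. Lower 31 mm until the handle rests.

{"api": "carry_out", "payload": {"deltas": [[1,7,0,0,0,0,0],[1,14,0,0,0,0,0],[1,21,0,0,0,0,0],[1,27,0,0,0,0,0],[1,31,0,0,0,0,0]]}}

```text
time_s: 10.4
eef_pos: [610.3, -213.3, 191.8]
ee_rot: [-0.5, -0.5, -0.5, 0.5]
force: [0.1, -0.4, -2.1]
grip_width: 0.088
```

{"api": "carry_out", "payload": {"deltas": [[1,1,0,0,0,0,0],[1,1,0,0,0,0,0],[1,1,0,0,0,0,0],[1,1,0,0,0,0,0],[1,1,0,0,0,0,0]]}}

```text
time_s: 11.02
eef_pos: [610.4, -213.3, 191.4]
ee_rot: [0.5, 0.5, 0.5, -0.5]
force: [-0.5, 0.5, -2.7]
grip_width: 0.093
```

{"api": "carry_out", "payload": {"deltas": [[1,1,0,0,0,0,0],[1,2,0,0,0,0,0],[1,3,0,0,0,0,0],[1,3,0,0,0,0,0],[1,3,0,0,0,0,0]]}}

```text
time_s: 11.65
eef_pos: [610.6, -213.4, 190.5]
ee_rot: [0.501, 0.5, 0.499, -0.5]
force: [-3.9, 2.6, 11.1]
grip_width: 0.092
```

{"api": "carry_out", "payload": {"deltas": [[1,-2,0,0,0,0,0],[1,-2,0,0,0,0,0],[0.75,-2,0,0,0,0,0],[0.6,-2,0,0,0,0,0],[0.4,-2,0,0,0,0,0]]}}

```text
time_s: 12.28
eef_pos: [610.4, -213.3, 190.1]
ee_rot: [-0.5, -0.5, -0.5, 0.5]
force: [-0.0, -0.5, -0.1]
grip_width: 0.302
```

{"api": "carry_out", "payload": {"deltas": [[0.2,0,0,0,0,0,0],[0.2,0,0,0,0,0,0],[0.2,0,0,0,0,0,0],[0.2,-8,0,0,0,0,0],[0.2,-18,0,0,0,0,0]]}}

```text
time_s: 12.9
eef_pos: [610.4, -213.3, 209.1]
ee_rot: [0.5, 0.5, 0.5, -0.5]
force: [-0.8, -0.3, -0.6]
grip_width: 0.397
```

{"api": "carry_out", "payload": {"deltas": [[0.2,-20,0,0,0,0,0],[0.2,-45,0,0,0,0,0],[0.2,-75,0,0,0,0,0],[0.2,-110,0,0,0,0,0],[0.2,-140,0,0,0,0,0]]}}

```text
time_s: 13.52
eef_pos: [610.3, -213.2, 350.7]
ee_rot: [0.5, 0.5, 0.499, -0.5]
force: [0.5, 0.1, -1.2]
grip_width: 0.398
```

```bash
python3 - <<'E'
from h import *
st(); a=rel(458,225,350,5.5); rel(458,225,87,5.5,a)
s=crop("scene",200,200,100,100,5)
cv2.imwrite("pics/e3.png",s)
E
```

```text
t 13.53 tcp [ 610.3 -213.2  350.7] yaw -0.0 F [ 0.5  0.1 -1.2] w 0.398 j [-0.52  0.57  0.81 -0.    1.76 -0.52]
shift [   0.  -152.5 -438.1] turn [-5.5  0.1 -0.1]
shift [263.   0.   0.] turn [0. 0. 0.]
```

View pics/e3.png

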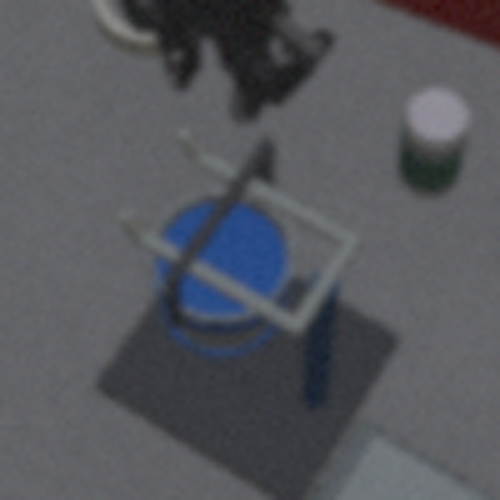

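The kettle hangs upright across both prongs with its handle (from (265,150) to (175,310)) free of the gripper. Next is the lid bar.

{"api": "carry_out", "payload": {"deltas": [[0.2,0,-12,-35,0,0,0],[0.2,0,-29,-84,0,0,0],[0.2,0,-47,-135,0,0,0],[0.2,0,-65,-186,0,0,0],[0.2,0,-82,-236,0,0,0]]}}

```text
time_s: 14.2
eef_pos: [527.6, 24.3, 349.0]
ee_rot: [0.5, 0.5, 0.499, -0.5]
force: [1.1, -0.1, -0.2]
grip_width: 0.401
```

{"api": "carry_out", "payload": {"deltas": [[0.2,30,-17,-50,-1,0,0],[0.2,70,-35,-100,-2,0,0],[0.2,110,-52,-150,-3,0,0],[0.2,145,-64,-185,-4,0,0],[0.2,170,-70,-202,-5.5,0,0]]}}

```text
time_s: 14.82
eef_pos: [457.3, 226.6, 177.1]
ee_rot: [0.524, 0.475, 0.524, -0.475]
force: [0.5, 0.5, 0.9]
grip_width: 0.403
```

{"api": "carry_out", "payload": {"deltas": [[0.2,0,0,0,0,0,0],[0.2,0,0,0,0,0,0],[0.2,0,0,0,0,0,0],[0.2,0,0,0,0,0,0],[0.2,0,0,0,0,0,0]]}}

```text
time_s: 15.45
eef_pos: [458.9, 224.5, 178.6]
ee_rot: [0.523, 0.476, 0.523, -0.476]
force: [0.5, -0.2, 0.5]
grip_width: 0.398
```

```bash
python3 - <<'E'
from h import *
st(); rel(458,225,87,5.5)
s=crop("scene",240,90,100,120,5)
cv2.imwrite("pics/f1.png",s)
print(proj("scene",[[458,225,106],[458,225,180]]))
E
```

```text
t 15.45 tcp [458.9 224.5 178.6] yaw 5.4 F [ 0.5 -0.2  0.5] w 0.398 j [ 0.23  0.33  1.62 -0.    1.19  0.13]
shift [91.6 -0.9 -0.5] turn [-0.1 -0.  -0. ]
[[269.14989573 156.84421654]
 [270.09423419 144.55131167]]
```

View pics/f1.png

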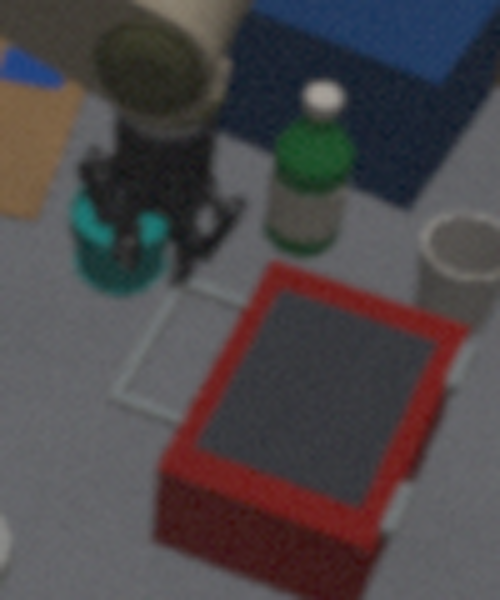

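The bar runs from (182,285) to (118,398) in the crop. Its midpoint matches the predicted pixel (269,157), and the gripper is above it. Descend and grip.

{"api": "carry_out", "payload": {"deltas": [[0.2,20,0,0,0,0,0],[0.2,44,0,0,0,0,0],[0.2,68,0,0,0,0,0],[0.2,86,0,0,0,0,0],[0.2,91,0,0,0,0,0]], "newtons": 40}}

```text
time_s: 16.12
eef_pos: [458.3, 224.7, 86.5]
ee_rot: [0.523, 0.475, 0.524, -0.476]
force: [-0.0, 0.5, -0.2]
grip_width: 0.402
```

{"api": "carry_out", "payload": {"deltas": [[0.2,0,0,0,0,0,0],[0.6,0,0,0,0,0,0],[0.8,0,0,0,0,0,0],[1,0,0,0,0,0,0],[1,0,0,0,0,0,0]]}}

```text
time_s: 16.75
eef_pos: [459.1, 224.9, 87.7]
ee_rot: [0.524, 0.476, 0.523, -0.475]
force: [0.7, 0.6, 3.1]
grip_width: 0.119
```

{"api": "carry_out", "payload": {"deltas": [[1,0,0,0,0,0,0],[1,0,0,0,0,0,0],[1,0,0,0,0,0,0],[1,0,0,0,0,0,0],[1,0,0,0,0,0,0]]}}

```text
time_s: 17.38
eef_pos: [459.0, 224.9, 87.5]
ee_rot: [0.523, 0.476, 0.523, -0.475]
force: [3.7, 2.4, 4.7]
grip_width: 0.122
```

```bash
python3 - <<'E'
from h import *
st()
s=ctrl.sense(); z0=s["eef_pos"][2]
# arc in tool axes: x=-240 sin th, y=+240(1-cos th)
for d in range(0,65,3): t=np.radians(d); print(d,round(t,3),(-240*np.sin(t)).round(1),(240*(1-np.cos(t))).round(1))
E
```

```text
t 17.38 tcp [459.  224.9  87.5] yaw 5.5 F [3.7 2.4 4.7] w 0.122 j [0.23 0.45 1.72 0.   0.98 0.13]
0 0.0 -0.0 0.0
3 0.052 -12.6 0.3
6 0.105 -25.1 1.3
9 0.157 -37.5 3.0
12 0.209 -49.9 5.2
15 0.262 -62.1 8.2
18 0.314 -74.2 11.7
21 0.367 -86.0 15.9
24 0.419 -97.6 20.7
27 0.471 -109.0 26.2
30 0.524 -120.0 32.2
33 0.576 -130.7 38.7
36 0.628 -141.1 45.8
39 0.681 -151.0 53.5
42 0.733 -160.6 61.6
45 0.785 -169.7 70.3
48 0.838 -178.4 79.4
51 0.89 -186.5 89.0
54 0.942 -194.2 98.9
57 0.995 -201.3 109.3
60 1.047 -207.8 120.0
63 1.1 -213.8 131.0
```

{"api": "carry_out", "payload": {"deltas": [[1,-12.5,0.3,0,0,0,0],[1,-25,1.3,0,0,0,0],[1,-37.5,3,0,0,0,0],[1,-50,5.2,0,0,0,0],[1,-62,8.2,0,0,0,0]]}}

```text
time_s: 18.0
eef_pos: [466.9, 225.7, 148.8]
ee_rot: [0.523, 0.476, 0.523, -0.476]
force: [8.1, 3.5, -4.4]
grip_width: 0.123
```

{"api": "carry_out", "payload": {"deltas": [[1,-12,3.5,0,0,0,0],[1,-24,7.7,0,0,0,0],[1,-35.5,12.5,0,0,0,0],[1,-47,18,0,0,0,0],[1,-58,24,0,0,0,0]]}}

```text
time_s: 18.62
eef_pos: [490.3, 228.3, 206.1]
ee_rot: [0.522, 0.475, 0.524, -0.476]
force: [7.5, 5.0, -6.1]
grip_width: 0.125
```

{"api": "carry_out", "payload": {"deltas": [[1,-10.7,6.5,0,0,0,0],[1,-21,13.6,0,0,0,0],[1,-31,21.3,0,0,0,0],[1,-40.6,29.4,0,0,0,0],[1,-49.7,38.1,0,0,0,0]]}}

```text
time_s: 19.25
eef_pos: [526.7, 232.4, 256.0]
ee_rot: [0.521, 0.474, 0.526, -0.477]
force: [-5.9, 5.1, 3.2]
grip_width: 0.119
```

```bash
python3 - <<'E'
from h import *
st()
E
```

```text
t 19.25 tcp [526.7 232.4 256. ] yaw 5.5 F [-5.9  5.1  3.2] w 0.119 j [0.21 0.41 1.29 0.   1.44 0.11]
```

{"api": "carry_out", "payload": {"deltas": [[1,-8.7,9.1,0,0,0,0],[1,-16.8,18.7,0,0,0,0],[1,-24.5,28.6,0,0,0,0],[1,-31.6,39,0,0,0,0],[1,-38.1,49.7,0,0,0,0]]}}

```text
time_s: 19.88
eef_pos: [576.6, 237.9, 295.1]
ee_rot: [0.522, 0.475, 0.526, -0.476]
force: [-5.9, 7.8, 7.9]
grip_width: 0.123
```

{"api": "carry_out", "payload": {"deltas": [[1,-3,5.5,0,0,0,0],[1,-6,11,0,0,0,0],[1,-6,11,0,0,0,0],[1,-6,11,0,0,0,0],[1,-6,11,0,0,0,0]]}}

```text
time_s: 20.5
eef_pos: [587.5, 239.1, 300.8]
ee_rot: [0.522, 0.475, 0.526, -0.475]
force: [-3.6, 8.1, 7.1]
grip_width: 0.123
```

```bash
python3 - <<'E'
from h import *
st(); s=ctrl.sense(); p=s["eef_pos"]; print("lid",np.arctan2(p[2]-87.5,240-np.hypot(p[0]-459,p[1]-225)))
a=crop("scene",240,70,100,120,5); b=crop("scene",200,200,60,120,5)
cv2.imwrite("pics/g1.png",np.hstack([a,b]))
E
```

```text
t 20.5 tcp [587.5 239.1 300.8] yaw 5.6 F [-3.6  8.1  7.1] w 0.123 j [0.2  0.54 0.99 0.   1.62 0.1 ]
lid 1.0918251838467647
```

View pics/g1.png

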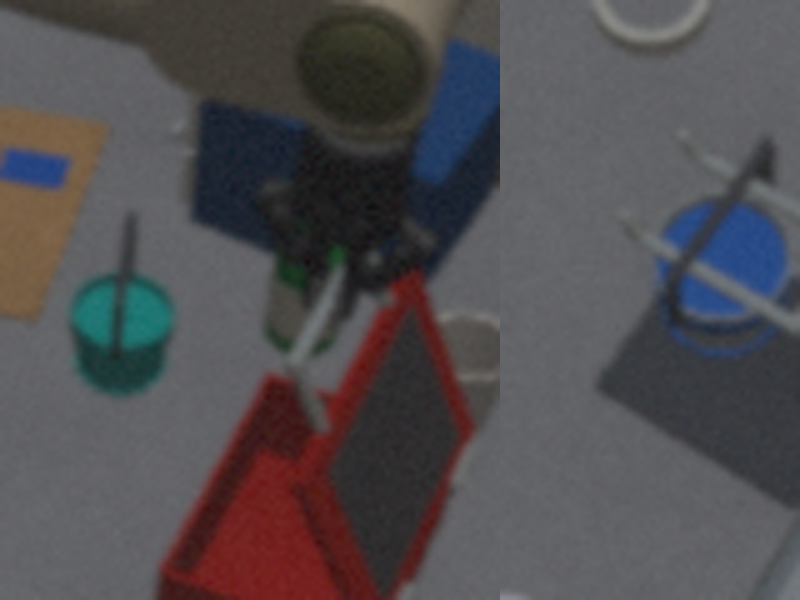

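The lid is held at about 1.09 rad, with the bar in the fingers at (340,265), and the kettle is still hanging at (725,265). Now back to 48 degrees.

{"api": "carry_out", "payload": {"deltas": [[1,4,-7.5,0,0,0,0],[1,10,-18,0,0,0,0],[1,17,-28.5,0,0,0,0],[1,23,-36.5,0,0,0,0],[1,28.2,-43,0,0,0,0]]}}

```text
time_s: 21.22
eef_pos: [545.0, 234.2, 272.0]
ee_rot: [0.522, 0.475, 0.525, -0.476]
force: [-1.9, 3.8, 4.1]
grip_width: 0.129
```

{"api": "carry_out", "payload": {"deltas": [[1,3.5,-4.5,0,0,0,0],[1,6,-7.2,0,0,0,0],[1,7.2,-8.6,0,0,0,0],[1,7.2,-8.6,0,0,0,0],[1,7.2,-8.6,0,0,0,0]]}}

```text
time_s: 21.85
eef_pos: [536.8, 233.1, 264.7]
ee_rot: [0.522, 0.475, 0.525, -0.476]
force: [0.8, 5.5, 1.3]
grip_width: 0.122
```

{"api": "carry_out", "payload": {"deltas": [[1,0,0,0,0,0,0],[1,0,0,0,0,0,0],[1,0,0,0,0,0,0],[1,0,0,0,0,0,0],[1,0,0,0,0,0,0]]}}

```text
time_s: 22.48
eef_pos: [536.8, 233.1, 264.7]
ee_rot: [0.522, 0.475, 0.525, -0.476]
force: [0.3, 5.3, 0.5]
grip_width: 0.124
```

```bash
python3 - <<'E'
from h import *
st(); s=ctrl.sense(); p=s["eef_pos"]; print("lid",np.arctan2(p[2]-87.5,240-np.hypot(p[0]-459,p[1]-225)),s["dq"].round(3))
a=crop("scene",240,70,100,120,5); b=crop("scene",200,200,60,120,5)
cv2.imwrite("pics/g2.png",np.hstack([a,b]))
E
```

```text
t 22.48 tcp [536.8 233.1 264.7] yaw 5.5 F [0.3 5.3 0.5] w 0.124 j [0.21 0.43 1.25 0.   1.47 0.11]
lid 0.8307995371828317 [ 0.    -0.     0.001  0.     0.001 -0.   ]
```

View pics/g2.png

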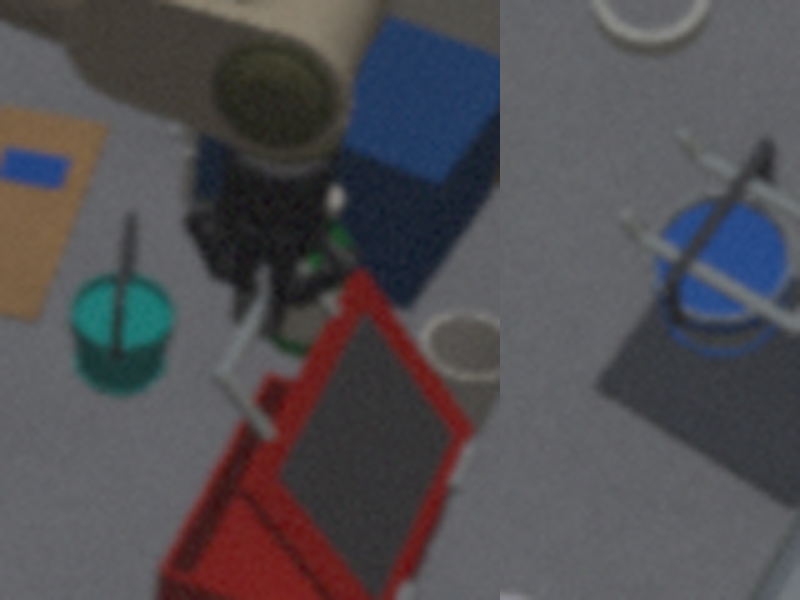

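The lid is held still at about 0.83 rad (bar in the fingers at (262,285)), and the kettle hangs as before at (725,265). Handing in.

```bash
python3 - <<'E'
from h import *
order.finish_job(); st()
E
```

```text
the job is handed in; nothing more can be done
the job is handed in; nothing more can be done
```

The job is handed in at about 22.5 s of the 69 s allowed. The hand-in gives no verdict, so the results below come from my own checks.

- **Kettle:** I took the blue kettle off the red lid and hung it across both prongs of the grey stand with the blue post. I released it and lifted the gripper clear. The last picture shows it upright and unmoved.
- **Lid swing:** Holding the bar, I raised the lid to about 1.09 rad, past the 0.95 rad balance point. The arm's force reading in x and z changed sign on the way up, as expected when the spring takes over.
- **Final hold:** The lid is held at about 0.83 rad, about 7 degrees below balance. Joint speeds were 0.001 rad/s or less. The jaws stopped on the bar at about 10.5 mm with the grip set to 40 N, close to the bar's 12 mm. The wrist carries a steady sideways force of about 5 N.

The lid angles are computed from the gripper position along the bar's arc, not read from the joint. I did not measure the other bench items again, but the ones visible in the last crops looked unmoved. None of my checks failed; one rim measurement was about 10 mm off the gripper position, which I put down to the camera view.

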